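# Check that the eyedrop tray clears the height bridge

## Task

Press every eyedrop bottle that stands proud gently and fully home in the tray. Then slide the tray along the cart top, squarely under the yellow bar without knocking it, until you feel the tray's front edge press lightly but definitely against the red sprung stop beyond; let go and leave it resting there under the bridge. Never lift the tray or ram the stop, and leave the jar, the mirror and the stand where they are.

Things in the scene. Friction and masses are not known exactly. Their poses are not given: they have to be found in the camera images.
- bridge: Fixed height bridge on the cart top. Origin on the cart top midway between its posts, under the bar; +y is the direction in which the tray is pushed, x runs along the bar. Posts 14 mm wide (x), 24 mm deep, stand at x = -85 and +85 mm on feet 6 mm thick that reach in to x = -65 and +65 mm: 130 mm free width, 76 mm free height. Beyond it (+y) stands the red sprung stop.
- bar: The bridge's yellow bar, fixed: 190 mm long (x), 20 mm deep (y), underside 76 mm and top 90 mm above the cart top. Its origin and axes coincide with those of the bridge. Anything taller than 76 mm strikes it; it must not be hit with more than 5 N.
- stop_zone (a point): Fixed to the bridge, at x = 0, y = +124 mm, 24 mm up. Within 19 mm of it along y (y = +105 to +143 mm) stands the front face of the red stop plate, 60 mm wide, 9 to 39 mm high, on a grey clamp block. Where it is clamped differs every time and is not measured. It yields 1 mm per 3.5 N, up to 15 mm, and pushes back. Press it with some 5 to 8 N; over 15 N is ramming.
- tray: Loose teal silicone tray with its bottles, about 0.4 kg, on the cart top, short of the bar at the start. Origin on its underside, 100 mm behind its front (+y) edge. Base plate 94 mm wide (x), 8 mm thick, y = -135 to +100 mm. Four slots with 22 mm high ribs for 24 mm wide bottles; a bottle fully home has its cap top 70 mm above the cart. It goes under the bar +y edge first.
- fin (a point): Centre of the tray's upright grip fin, 35 mm above the cart, at tray x = 0, y = -115 mm. The fin is 14 mm thick in x, 30 mm long in y, its top 62 mm above the cart; pinch it across its x sides from above. The plate is bare for 40 mm on either side of it.
- drops_a (a joint): Blue-capped bottle, front slot at tray x = -22, y = +78 mm: how far it stands proud (m); 0 is fully home (within 2.5 mm is home). At the start this one is 9 to 16 mm (the orange-capped one is always home). It is a tight fit: about 5 N of push slides it down, then the slot's silicone floor stops it, giving 1 mm per 4 N. Over 25 N on it is too much.
- drops_b (a joint): Green-capped bottle, front slot at tray x = +22, y = +78 mm: how far it stands proud (m), 0 to 14 mm at the start; otherwise as drops_a.
- drops_c (a joint): Red-capped bottle, rear slot at tray x = -22, y = +34 mm: how far it stands proud (m), 0 to 14 mm at the start; otherwise as drops_a.
- top_a (a point): Centre of the flat cap top of the blue-capped bottle.
- top_b (a point): Centre of the flat cap top of the green-capped bottle.
- top_c (a point): Centre of the flat cap top of the red-capped bottle.
- jar: Bystander: frosted glass jar with metal screw top, 66 mm across, 64 mm tall, loose. Origin at the centre of its underside.
- mirror: Bystander: round mirror (110 mm) on a swivel foot, 200 mm tall, loose. Origin at the centre of the foot's underside.
- stand: Bystander: clear acrylic stand with a block of paper, 110 x 160 mm, 105 mm tall, loose. Origin at the centre of its underside.

How it is judged:
By the outcome, as a careful person would: the job done as asked, in the order asked, and still so for the second after the job is handed in, with the robot touching nothing.
It also fails if it takes over 59 s, if anything falls off the work surface, if the arm or the gripper's body presses on something with over 40 N, if the wrist force passes 120 N, or if a joint passes its speed limit or range.

## Robot

A 7-joint arm with a two-finger parallel gripper is mounted at the origin on the work surface. World frame = base frame: x ahead of the robot, y to its left, z up, the work surface at z = 0. Lengths are in m, angles in rad, forces in N, time in s.
With the tool pointing down it reaches from about 0.4 to 0.85 m from the base axis. Payload 10.4 kg.
Tool frame: the origin (TCP) lies between the finger pads; the fingertips stand 11 mm ahead of it and the grasp point (between the pads) lies 8 mm behind it; z points along the fingers, y is the direction in which the jaws open and shut (so a half turn about z gives the same grasp; the last joint's range is limited). The gripper opens to 87 mm and grips with 3 to 60 N. Pads are 19 mm wide; open, the fingers measure 117 mm over their backs; the gripper's body (75 mm by 190 mm) begins 51 mm behind the grasp point.
Start: joints at [1.218, 0.332, -0.065, 1.46, 0.022, 1.35, -0.088], TCP at [0.202, -0.591, 0.234] pointing down, gripper open.
Joint ranges: [-2.6, 2.6], [-0.5, 2.12], [-1.47, 1.34], [0.16, 2.42], [-1.27, 4.41], [0.06, 2.06], [-2.6, 2.6]. Speed limits (rad/s): [2.22, 2.22, 2.79, 2.79, 3.14, 3.14, 3.14].

## Interface

Orientations are given as a unit quaternion [x, y, z, w].
In Python, from bench import r, eyes gives the robot as it stands.
- The arm moves only by the shell command python3 -m inch 'ROWS' [FORCE]. ROWS is a JSON object of lists of equal length, an entry for each row: "translation": the shift along the world's x, y, z scaled (see below), a list of three; "rot": the turn, a rotation vector about the world's x, y, z scaled (see below), a list of three; "jaw": the finger opening in mm, from 0 to 87. In form: {"translation": [[tx, ty, tz], ...], "rot": [[ax, ay, az], ...], "jaw": [jaw, ...]}. A call has 1 to 20 rows; each row is the pose to reach, as a shift and turn from the pose measured when the call began; what a row does not reach only later rows make up. The controller multiplies each number of a shift by 100 mm and each number of a turn by 60 degrees. A row lasts 1/10 s, in which the tool goes at most 50 mm and 8.59 degrees, less where a joint would pass 70% of its speed; a pose out of reach is approached as far as the arm can. A call with a number of a shift or a turn outside -1 to 1 is refused whole. A call with a gripper value outside its range is refused whole. The fingers move at their own pace and stop on an object; FORCE is the grip in N (left out, the last holds). Time passes only in rows, so rows that repeat a pose let the fingers close. It gives the time, the measured TCP pose, the force and the opening at its end, in the units of the state.
- r.read_state(): the state, without advancing time (a new reading comes with each control period).
- eyes.camera(name): name is "scene" or "top" or "wrist"; returns the picture (384x512x3 uint8, blue, green, red); there is no depth.
- eyes.calibration(name): a dict with "fx", "fy", "cx", "cy" (pixels), "distortion" ([k1, k2, p1, p2, k3] as OpenCV has them; the pictures are not rectified), "R" (3x3) and "t" (3): a world point X has camera coordinates R X + t; the wrist camera has in their place "hand_eye" (4x4, takes a point from camera to tool coordinates, whose origin is the TCP and whose axes are the flange's). Camera axes: x right, y down, z forward; pixel columns grow to the right and rows downward; lengths in m; the calibration is good to about 2 mm. A picture is of the moment at which its call begins: read the wrist's pose just before it. calibration takes no time and is no camera call.
- r.close_job(): hands the job in, once; it reports no verdict.
The state is a dict: "time": time; "joint_positions": joint angles; "joint_vel": joint speeds; "joint_torque": joint torques, N m; "ee_pos": TCP position; "eef_rot": TCP orientation; "ft_force": force on the tool from outside, world axes, zero at the start; "torque": the same for the moment, N m; "width": finger opening in m.
Only numpy, scipy, OpenCV 4.12 (cv2) and the standard library are available. Lean on these libraries where they do the work, as an engineer would, in place of code of your own. Each camera call takes 0.05 s, during which the arm holds its last target. There are 200 camera calls.

## Working session

There is one attempt and no reset: what is moved stays moved. The work goes in short steps, Python scripts to look and compute and a shell command to move; the robot and the scene stay as the last step left them, time stands still between calls to the robot, and variables do not carry over. Pictures are saved under pics/ and viewed, about 8 in all and at most 12, crops included, and the job is handed in when it is done.

```bash
mkdir -p pics; ls; python3 - <<'E'
from bench import r, eyes
import cv2, json, numpy as np
s=r.read_state(); print(s)
for n in ("scene","top"):
    im=eyes.camera(n); cv2.imwrite(f"pics/{n}0.png",im)
    print(n,eyes.calibration(n))
print(eyes.calibration("wrist"))
E
```

```text
pics
{'time': 0.0, 'joint_positions': array([ 1.21838955,  0.33289869, -0.06475884,  1.46097741,  0.02163006,
        1.34986173, -0.08847453]), 'joint_vel': array([-0.001708  , -0.0015904 , -0.00072438,  0.00044309, -0.00062932,
        0.00029006, -0.0013157 ]), 'joint_torque': array([ 1.66335772e-04, -6.23242593e+01,  2.49880267e-02, -3.89897132e+01,
       -6.12506946e-02,  3.97947198e-02,  1.66585755e-04]), 'ee_pos': array([ 0.20230951, -0.59095241,  0.23272009]), 'eef_rot': array([ 9.86424976e-01,  1.64210972e-01, -1.56437192e-04, -7.06897527e-04]), 'ft_force': array([-0.44916211, -0.29303164, -0.02265652]), 'torque': array([ 0.01017897,  0.00305889, -0.01103978]), 'width': 0.08731126980939195}
scene {'fx': 409.25187267541867, 'fy': 409.25187267541867, 'cx': 252.47153961528545, 'cy': 189.3903280992068, 'distortion': array([-0.09066731,  0.        ,  0.        ,  0.        ,  0.        ]), 'R': array([[ 0.64707287,  0.76232663,  0.01244185],
       [ 0.65498681, -0.54746077, -0.5208445 ],
       [-0.39024221,  0.34517359, -0.8535609 ]]), 't': array([-0.43935791, -0.34128245,  1.
[... 252 characters left out ...]
030499 ],
       [-0.99707081,  0.0208571 , -0.07358518],
       [ 0.07350478, -0.00459646, -0.99728427]]), 't': array([0.05517407, 0.63251466, 0.85043301])}
{'fx': 266.8403632126316, 'fy': 266.8403632126316, 'cx': 252.7984648512287, 'cy': 189.6596576431446, 'distortion': array([-0.02180148,  0.        ,  0.        ,  0.        ,  0.        ]), 'hand_eye': array([[-4.10993023e-04, -9.67264916e-01, -2.53768427e-01,
         6.88175347e-02],
       [ 9.99999888e-01, -4.56796290e-04,  1.21567716e-04,
        -1.20107982e-03],
       [-2.33508662e-04, -2.53768348e-01,  9.67264995e-01,
        -1.51230772e-01],
       [ 0.00000000e+00,  0.00000000e+00,  0.00000000e+00,
         1.00000000e+00]])}
```

View pics/top0.png

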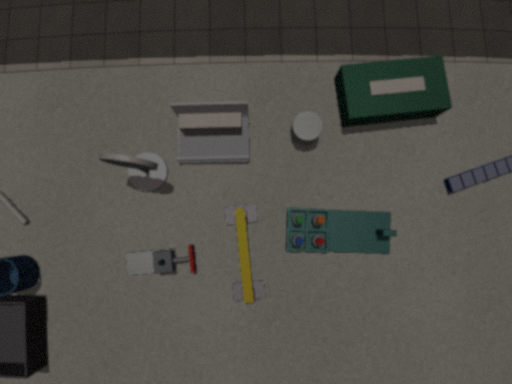

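View pics/scene0.png

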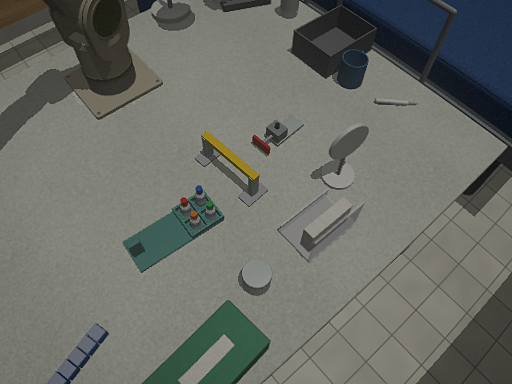

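The top view shows the tray at px (286–391, 209–253) with its caps near (298–318, 220–241) and its fin at (381,234). The bar runs (240,209)–(249,302) and the stop plate is at (192,258), so the push is roughly +y world. The scene view shows the same layout, with the caps at (185–210, 188–216).

```bash
cat > h.py <<'E'
import cv2, numpy as np
from bench import r, eyes
from scipy.spatial.transform import Rotation as Rot
def cam(n, s=None):
    c=eyes.calibration(n); K=np.array([[c['fx'],0,c['cx']],[0,c['fy'],c['cy']],[0,0,1]])
    if n=='wrist':
        T=np.eye(4);T[:3,:3]=Rot.from_quat(s['eef_rot']).as_matrix();T[:3,3]=s['ee_pos']
        T=np.linalg.inv(T@c['hand_eye']); return K,c['distortion'],T[:3,:3],T[:3,3]
    return K,c['distortion'],c['R'],c['t']
def ray(C,p):
    K,d,R,t=C; q=cv2.undistortPoints(np.array([[p]],float),K,d)[0,0]
    v=R.T@np.r_[q,1]; return -R.T@t, v/np.linalg.norm(v)
def onz(C,p,z):
    o,v=ray(C,p); return o+v*(z-o[2])/v[2]
def tri(rays):
    A=0;b=0
    for o,v in rays:
        P=np.eye(3)-np.outer(v,v);A=A+P;b=b+P@o
    return np.linalg.solve(A,b)
def blobs(im,lo,hi,amin=6):
    h=cv2.cvtColor(im,cv2.COLOR_BGR2HSV)
    m=cv2.inRange(h,np.array(lo),np.array(hi))
    n,l,st,ce=cv2.connectedComponentsWithStats(m)
    return sorted([(int(st[i,4]),ce[i].round(2),st[i,:4],np.argwhere(l==i)[:,::-1]) for i in range(1,n) if st[i,4]>=amin],key=lambda b:-b[0])
E
python3 - <<'E'
from h import *
R={'blue':((105,120,60),(128,255,255)),'green':((50,120,60),(75,255,255)),'red':((0,150,60),(6,255,255)),'orange':((7,150,90),(17,255,255)),'yellow':((20,150,80),(34,255,255)),'teal':((76,80,30),(98,255,255))}
for n in('top','scene'):
    im=cv2.imread(f'pics/{n}0.png');C=cam(n)
    for k,(lo,hi) in R.items():
        for b in blobs(im,lo,hi)[:4]:
            rc=cv2.minAreaRect(b[3].astype(np.float32))
            print(n,k,b[0],b[1],b[2],[tuple(np.round(p,1).tolist()) for p in cv2.boxPoints(rc)] if k in('yellow','teal') else '')
a=cv2.imread('pics/top0.png')[190:320,120:410];b=cv2.imread('pics/scene0.png')[110:280,110:310]
a=cv2.resize(a,(780,350),interpolation=cv2.INTER_CUBIC);b=cv2.resize(b,None,fx=1.4,fy=1.4)
cv2.imwrite('pics/c1.png',cv2.convertScaleAbs(a,alpha=1.6))
E
```

```text
top blue 44 [299.32 240.52] [296 237   8   8] 
top blue 34 [ 13.85 275.94] [ 11 270   7  13] 
top green 31 [299.26 219.35] [296 217   7   6] 
top red 79 [191.29 258.3 ] [189 246   6  26] 
top red 37 [319.43 240.86] [316 238   8   7] 
top orange 32 [320.5 219.5] [318 217   6   6] 
top yellow 835 [244.03 255.85] [236 209  18  94] [(234.60000610351562, 209.3000030517578), (243.8000030517578, 208.39999389648438), (253.3000030517578, 301.5), (244.10000610351562, 302.3999938964844)]
top teal 2740 [349.21 231.74] [287 210 109  43] [(286.70001220703125, 249.5), (288.29998779296875, 209.1999969482422), (395.70001220703125, 213.39999389648438), (394.1000061035156, 253.8000030517578)]
top teal 43 [289.51 228.79] [288 220   5  20] [(288.0, 220.0), (292.0, 220.0), (292.0, 239.0), (288.0, 239.0)]
top teal 39 [425.87  69.51] [421  65  12  10] [(418.5, 69.30000305175781), (428.0, 63.0), (432.5, 69.69999694824219), (423.0, 76.0)]
top teal 37 [412.65  68.49] [407  63  15  13] [(404.79998779296875, 70.19999694824219), (417.3999938964844, 60.400001525878906), (421.6000061035156, 65.80000305175781), (409
[... 455 characters left out ...]
] 
scene red 25 [183.4  200.04] [181 198   6   5] 
scene orange 30 [193.17 213.4 ] [190 211   7   6] 
scene yellow 495 [230.45 155.39] [202 131  57  51] [(201.1999969482422, 134.89999389648438), (206.39999389648438, 128.89999389648438), (259.3999938964844, 175.10000610351562), (254.10000610351562, 181.10000610351562)]
scene teal 2428 [166.2  235.61] [123 195 101  77] [(121.19999694824219, 241.0), (204.5, 187.3000030517578), (224.39999389648438, 218.10000610351562), (141.10000610351562, 271.8999938964844)]
scene teal 18 [207.28 197.06] [205 193   6   8] [(202.6999969482422, 194.89999389648438), (205.10000610351562, 192.89999389648438), (210.5, 199.60000610351562), (208.0, 201.60000610351562)]
```

View pics/c1.png

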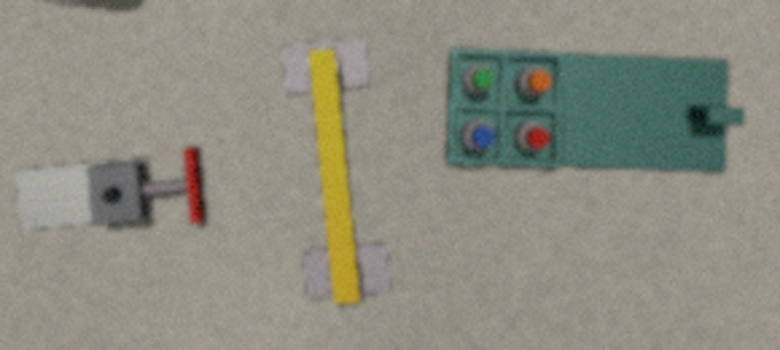

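```bash
python3 - <<'E'
from h import *
im=cv2.imread('pics/top0.png');C=cam('top');S=cam('scene');im2=cv2.imread('pics/scene0.png')
print('cam',-C[2].T@C[3])
h=cv2.cvtColor(im,cv2.COLOR_BGR2HSV);m=cv2.inRange(h,np.array((70,60,20)),np.array((98,255,255)))
def edge(col):
    v=np.where(m[190:270,col]>0)[0]+190; return v.min()-.5,v.max()+.5
cols=range(325,372)
up=np.array([onz(C,(c,edge(c)[0]),.008) for c in cols]);dn=np.array([onz(C,(c,edge(c)[1]),.008) for c in cols])
for n,e in(('x+',up),('x-',dn)):
    print(n,np.polyfit(e[:,1],e[:,0],1),e[:,:2].mean(0))
# rear / front edges
for nm,f,z in(('rear',lambda v:v.max()+.5,.008),('front',lambda v:v.min()-.5,.008)):
    rows=[x for x in range(215,250) if nm=='front' or not 226<x<241]
    e=np.array([onz(C,(f(np.where(m[x,280:400]>0)[0]+280),x),z) for x in rows]);print(nm,np.polyfit(e[:,0],e[:,1],1),e[:,:2].mean(0))
caps={'a':((299.32,240.52),(198.5,188)),'b':((299.26,219.35),(209.09,203.3)),'c':((319.43,240.86),(183.4,200.04)),'o':((320.5,219.5),(193.17,213.4)),'bar':((244.03,255.85),(230.45,155.39)),'stop':((191.29,258.3),(261.17,141.31))}
for k,(p,q) in caps.items():print(k,tri([ray(C,p),ray(S,q)]).round(4),onz(C,p,.07).round(4))
my=blobs(im,(20,120,60),(34,255,255))[0][3]
cl=[(my[my[:,1]==y,0].mean(),y) for y in range(213,299)]
e=np.array([onz(C,p,.088) for p in cl]);print('bar line',np.polyfit(e[:,0],e[:,1],1),onz(C,cl[0],.09)); 
print('ends',onz(C,(239.5,208.5),.09),onz(C,(249,302.5),.09))
mr=blobs(im,(0,120,50),(8,255,255))[0][3]
e=np.array([onz(C,(mr[mr[:,1]==y,0].max()+.5,y),.039) for y in range(248,270)]);print('stop face',np.polyfit(e[:,0],e[:,1],1),e.mean(0))
E
```

```text
cam [0.56931731 0.04587804 0.89449889]
x+ [0.06042323 0.60442233] [ 0.59423554 -0.16859067]
x- [0.0503119  0.51280591] [ 0.50447886 -0.16550849]
rear [-0.0770867  -0.21802211] [ 0.54727097 -0.26020942]
front [-0.04858212 -0.00318687] [ 0.55080005 -0.0299459 ]
a [ 0.5349 -0.0488  0.0751] [ 0.534  -0.0503  0.07  ]
b [ 0.5783 -0.0513  0.0629] [ 0.5775 -0.0514  0.07  ]
c [ 0.5324 -0.0925  0.063 ] [ 0.5323 -0.0919  0.07  ]
o [ 0.5767 -0.0959  0.0637] [ 0.5762 -0.0954  0.07  ]
bar [0.508  0.0669 0.0763] [0.5051 0.0641 0.07  ]
stop [0.5002 0.1797 0.0331] [0.5022 0.1727 0.07  ]
bar line [0.07986954 0.02345001] [0.59266725 0.07010871 0.09      ]
ends [0.60175355 0.07094485 0.09      ] [0.41364796 0.05567855 0.09      ]
stop face [0.08821283 0.12916502] [0.49913801 0.1731954  0.039     ]
```

The triangulated blue cap is about 12 mm higher than the orange one. Green and red read near home, but I'll feel all three anyway. The tray is yawed about −3.2°, the bridge about +4.6°. I'm moving above the tray and turning the jaws across it.

```bash
for i in 1; do
python3 -m inch '{"translation":[[0.35,0.44,0],[0.7,0.88,0],[0.7,0.88,0]],"rot":[[0,0,0.11],[0,0,0.22],[0,0,0.22]],"jaw":[0,0,0]}' 10
python3 -m inch '{"translation":[[0.35,0.44,0],[0.7,0.88,0],[0.7,0.88,0]],"rot":[[0,0,0.11],[0,0,0.22],[0,0,0.22]],"jaw":[0,0,0]}'
python3 -m inch '{"translation":[[0.35,0.44,0],[0.7,0.88,0],[0.7,0.88,0]],"rot":[[0,0,0.11],[0,0,0.22],[0,0,0.22]],"jaw":[0,0,0]}'
python3 -m inch '{"translation":[[0.35,0.44,0],[0.7,0.88,0],[0.7,0.88,0]],"rot":[[0,0,0.11],[0,0,0.22],[0,0,0.22]],"jaw":[0,0,0]}'
python3 -m inch '{"translation":[[0.35,0.44,0],[0.7,0.88,0],[0.7,0.88,0],[0.7,0.88,0],[0.7,0.88,0]],"rot":[[0,0,0.11],[0,0,0.22],[0,0,0.22],[0,0,0.22],[0,0,0.22]],"jaw":[0,0,0,0,0]}'
done; python3 - <<'E'
from h import *
s=r.read_state(); im=eyes.camera('wrist'); cv2.imwrite('pics/w1.png',im); import pickle; pickle.dump(s,open('w1.pkl','wb'))
print({k:np.round(s[k],4) for k in('time','ee_pos','eef_rot','ft_force','joint_positions','width')})
E
```

```text
time: 0.4
ee_pos: [0.2768, -0.4985, 0.2328]
eef_rot: [0.96, 0.282, 0.001, -0.001]
ft_force: [0.5, -0.7, 0.1]
width: 0.0705
time: 0.7
ee_pos: [0.3502, -0.4062, 0.2327]
eef_rot: [0.919, 0.394, 0.001, -0.002]
ft_force: [-0.3, 0.2, 0.9]
width: 0.0469
time: 1.0
ee_pos: [0.4232, -0.3136, 0.2328]
eef_rot: [0.865, 0.501, 0.002, -0.002]
ft_force: [-0.6, 0.2, -0.5]
width: 0.0232
time: 1.3
ee_pos: [0.4958, -0.2206, 0.2329]
eef_rot: [0.799, 0.601, 0.003, -0.003]
ft_force: [0.7, -0.2, 0.2]
width: 0.0024
time: 1.8
ee_pos: [0.5655, -0.1331, 0.2323]
eef_rot: [0.725, 0.689, 0.002, -0.003]
ft_force: [-0.0, -0.5, -1.2]
width: 0.0004
{'time': np.float64(1.8), 'ee_pos': array([ 0.5655, -0.1331,  0.2323]), 'eef_rot': array([ 0.7248,  0.6889,  0.0018, -0.0035]), 'ft_force': array([-0.0148, -0.5181, -1.1896]), 'joint_positions': array([ 0.6217,  0.2891, -0.563 ,  1.5565,  0.1493,  1.344 , -0.0072]), 'width': np.float64(0.0004)}
```

View pics/w1.png

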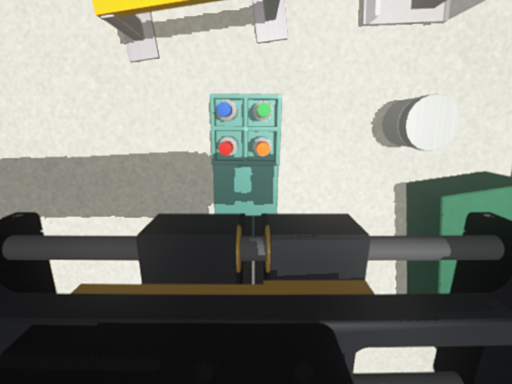

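The wrist view shows the caps at blue (224,110), green (263,110), red (226,147) and orange (262,148), with the bar at the top edge.

```bash
python3 - <<'E'
from h import *
import pickle; s=pickle.load(open('w1.pkl','rb'));W=cam('wrist',s);C=cam('top');S=cam('scene')
im=cv2.imread('pics/w1.png')[:180]
R={'a':((105,120,60),(128,255,255)),'b':((50,120,60),(75,255,255)),'c':((0,150,60),(6,255,255)),'o':((7,150,90),(17,255,255))}
T={'a':((299.32,240.52),(198.5,188)),'b':((299.26,219.35),(209.09,203.3)),'c':((319.43,240.86),(183.4,200.04)),'o':((320.5,219.5),(193.17,213.4))}
for k,v in R.items():
    b=blobs(im,*v)[0];p=b[1];print(k,b[0],p,'W+S',tri([ray(W,p),ray(S,T[k][1])]).round(4),'all',tri([ray(W,p),ray(C,T[k][0]),ray(S,T[k][1])]).round(4),'z70',onz(W,p,.07).round(4))
b=blobs(im,(70,60,20),(98,255,255))[0][3]
x=np.arange(100,145)
m=np.zeros(im.shape[:2],np.uint8);m[b[:,1],b[:,0]]=1
for f in(np.min,np.max):
    e=np.array([onz(W,(f(np.where(m[y])[0])+(-.5 if f is np.min else .5),y),.022) for y in range(100,155)]);print(np.polyfit(e[:,1],e[:,0],1),e.mean(0))
cols=range(216,276);e=np.array([onz(W,(c,np.where(m[:,c])[0].min()-.5),.022) for c in cols]);print('front',np.polyfit(e[:,0],e[:,1],1),e.mean(0))
E
```

```text
a 158 [223.51 108.7 ] W+S [ 0.5362 -0.0483  0.0761] all [ 0.5354 -0.0487  0.0756] z70 [ 0.5355 -0.048   0.07  ]
b 127 [263.24 109.76] W+S [ 0.5805 -0.0513  0.0658] all [ 0.5793 -0.0514  0.0645] z70 [ 0.5803 -0.0515  0.07  ]
c 130 [225.25 147.91] W+S [ 0.5336 -0.0924  0.0645] all [ 0.5328 -0.0925  0.0635] z70 [ 0.5341 -0.092   0.07  ]
o 131 [262.55 148.27] W+S [ 0.5777 -0.0954  0.0645] all [ 0.5772 -0.0957  0.0643] z70 [ 0.5777 -0.0947  0.07  ]
[0.06299543 0.51544851] [ 0.51115821 -0.06810491  0.022     ]
[0.05495525 0.60730384] [ 0.60330095 -0.07283923  0.022     ]
front [-0.05889049  0.00370839] [ 0.56005979 -0.02927381  0.022     ]
```

```bash

python3 -m inch '{"translation":[[-0.15,0.42,-0.2],[-0.3,0.85,-0.5],[-0.3,0.85,-0.9],[-0.3,0.85,-0.9]],"rot":[[0,0,0],[0,0,0],[0,0,0],[0,0,0]],"jaw":[0,0,0,0]}'
python3 -m inch '{"translation":[[0,0,-0.2],[0,0,-0.36],[0,0,-0.36],[0,0,-0.36]],"rot":[[0,0,0],[0,0,0],[0,0,0],[0,0,0]],"jaw":[0,0,0,0]}'
```

```text
time: 2.25
ee_pos: [0.5314, -0.0495, 0.1383]
eef_rot: [0.725, 0.688, -0.001, -0.006]
ft_force: [-0.3, -0.2, -0.4]
width: 0.0005
time: 2.65
ee_pos: [0.5322, -0.0511, 0.1039]
eef_rot: [0.726, 0.687, -0.001, -0.005]
ft_force: [0.0, -0.0, -0.1]
width: 0.0002
```

```bash

python3 -m inch '{"translation":[[0.03,0.025,0],[0.03,0.025,-0.03],[0.03,0.025,-0.06],[0.03,0.025,-0.09],[0.03,0.025,-0.11],[0.03,0.025,-0.13],[0.03,0.025,-0.15]],"rot":[[0,0,0],[0,0,0],[0,0,0],[0,0,0],[0,0,0],[0,0,0],[0,0,0]],"jaw":[0,0,0,0,0,0,0]}'
python3 -m inch '{"translation":[[0,0,-0.02],[0,0,-0.04]],"rot":[[0,0,0],[0,0,0]],"jaw":[0,0]}'
python3 -m inch '{"translation":[[0,0,-0.02],[0,0,-0.03]],"rot":[[0,0,0],[0,0,0]],"jaw":[0,0]}'
```

```text
time: 3.35
ee_pos: [0.5353, -0.0486, 0.0891]
eef_rot: [0.726, 0.687, -0.001, -0.005]
ft_force: [-1.3, -0.1, 5.0]
width: 0.0003
time: 3.55
ee_pos: [0.5354, -0.0486, 0.0853]
eef_rot: [0.726, 0.687, -0.001, -0.005]
ft_force: [-2.1, 0.0, 5.1]
width: 0.0005
time: 3.75
ee_pos: [0.5353, -0.0486, 0.0824]
eef_rot: [0.726, 0.687, -0.001, -0.005]
ft_force: [-1.5, 0.6, 4.9]
width: 0.0007
```

Blue is sliding at 5 N as described. I'll continue down to the floor.

```bash

python3 -m inch '{"translation":[[0,0,-0.01],[0,0,-0.015],[0,0,-0.015]],"rot":[[0,0,0],[0,0,0],[0,0,0]],"jaw":[0,0,0]}'
python3 -m inch '{"translation":[[0,0,-0.01],[0,0,-0.01]],"rot":[[0,0,0],[0,0,0]],"jaw":[0,0]}'
```

```text
time: 4.05
ee_pos: [0.5353, -0.0486, 0.0809]
eef_rot: [0.726, 0.687, -0.001, -0.005]
ft_force: [-1.8, -0.5, 5.1]
width: 0.0002
time: 4.25
ee_pos: [0.5354, -0.0486, 0.08]
eef_rot: [0.726, 0.687, -0.001, -0.005]
ft_force: [-2.2, 0.1, 5.8]
width: 0.0003
```

```bash

python3 -m inch '{"translation":[[0,0,-0.01],[0,0,-0.015],[0,0,-0.015]],"rot":[[0,0,0],[0,0,0],[0,0,0]],"jaw":[0,0,0]}'
```

```text
time: 4.55
ee_pos: [0.5356, -0.0486, 0.0789]
eef_rot: [0.726, 0.687, -0.001, -0.005]
ft_force: [-3.5, 0.2, 8.9]
width: 0.0002
```

```bash

python3 -m inch '{"translation":[[0,0,0.15],[0,0,0.3],[0.44,-0.03,0.3],[0.44,-0.03,0.25],[0.44,-0.03,0.2],[0.44,-0.03,0.17],[0.44,-0.03,0.15]],"rot":[[0,0,0],[0,0,0],[0,0,0],[0,0,0],[0,0,0],[0,0,0],[0,0,0]],"jaw":[0,0,0,0,0,0,0]}'
python3 -m inch '{"translation":[[0,0,-0.02],[0,0,-0.04],[0,0,-0.06],[0,0,-0.08]],"rot":[[0,0,0],[0,0,0],[0,0,0],[0,0,0]],"jaw":[0,0,0,0]}'
python3 -m inch '{"translation":[[0,0,-0.02],[0,0,-0.04]],"rot":[[0,0,0],[0,0,0]],"jaw":[0,0]}'
```

```text
time: 5.25
ee_pos: [0.5789, -0.0516, 0.0939]
eef_rot: [0.726, 0.688, -0.001, -0.005]
ft_force: [-0.1, 0.1, -0.2]
width: 0.0006
time: 5.65
ee_pos: [0.5789, -0.0516, 0.0858]
eef_rot: [0.726, 0.688, -0.001, -0.005]
ft_force: [0.4, 0.5, -0.2]
width: 0.0003
time: 5.85
ee_pos: [0.5788, -0.0516, 0.0817]
eef_rot: [0.726, 0.688, -0.001, -0.005]
ft_force: [0.3, -0.2, 0.2]
width: 0.0003
```

No contact at 81.7, and blue reads home at about 80, so green is within 2 mm of home. One light confirmation press.

```bash

python3 -m inch '{"translation":[[0,0,-0.01],[0,0,-0.02],[0,0,-0.02]],"rot":[[0,0,0],[0,0,0],[0,0,0]],"jaw":[0,0,0]}'
python3 -m inch '{"translation":[[0,0,-0.01],[0,0,-0.01]],"rot":[[0,0,0],[0,0,0]],"jaw":[0,0]}'
```

```text
time: 6.15
ee_pos: [0.5791, -0.0517, 0.0801]
eef_rot: [0.726, 0.687, -0.001, -0.005]
ft_force: [-2.5, -0.2, 4.9]
width: 0.0003
time: 6.35
ee_pos: [0.5792, -0.0516, 0.0796]
eef_rot: [0.726, 0.687, -0.001, -0.004]
ft_force: [-2.2, 0.3, 8.2]
width: 0.0004
```

Green was home. Red is next, at (0.5335, −0.092).

```bash

python3 -m inch '{"translation":[[0,0,0.15],[0,0,0.3],[-0.22,-0.2,0.3],[-0.45,-0.4,0.3],[-0.45,-0.4,0.25],[-0.45,-0.4,0.2],[-0.45,-0.4,0.17],[-0.45,-0.4,0.15]],"rot":[[0,0,0],[0,0,0],[0,0,0],[0,0,0],[0,0,0],[0,0,0],[0,0,0],[0,0,0]],"jaw":[0,0,0,0,0,0,0,0]}'
python3 -m inch '{"translation":[[0,0,-0.02],[0,0,-0.04],[0,0,-0.06],[0,0,-0.08]],"rot":[[0,0,0],[0,0,0],[0,0,0],[0,0,0]],"jaw":[0,0,0,0]}'
python3 -m inch '{"translation":[[0,0,-0.02],[0,0,-0.04]],"rot":[[0,0,0],[0,0,0]],"jaw":[0,0]}'
python3 -m inch '{"translation":[[0,0,-0.015],[0,0,-0.02],[0,0,-0.02]],"rot":[[0,0,0],[0,0,0],[0,0,0]],"jaw":[0,0,0]}'
```

```text
time: 7.15
ee_pos: [0.5347, -0.0907, 0.0946]
eef_rot: [0.726, 0.688, -0.001, -0.005]
ft_force: [0.4, 0.3, 1.1]
width: 0.0005
time: 7.55
ee_pos: [0.5348, -0.0906, 0.0864]
eef_rot: [0.726, 0.688, -0.001, -0.005]
ft_force: [-0.4, 0.2, -0.5]
width: 0.0005
time: 7.75
ee_pos: [0.5348, -0.0906, 0.0822]
eef_rot: [0.726, 0.688, -0.001, -0.005]
ft_force: [-0.3, -0.1, -0.6]
width: 0.0002
time: 8.05
ee_pos: [0.535, -0.0906, 0.0805]
eef_rot: [0.726, 0.688, -0.001, -0.004]
ft_force: [-1.0, -0.2, 6.0]
width: 0.0005
```

```bash

python3 -m inch '{"translation":[[0,0,-0.01],[0,0,-0.01]],"rot":[[0,0,0],[0,0,0]],"jaw":[0,0]}'
python3 -m inch '{"translation":[[0,0,0.3],[0,-0.1,0.7],[0.05,-0.6,1],[0.05,-1,1],[0.05,-1,1]],"rot":[[0,0,0],[0,0,0],[0,0,0],[0,0,0],[0,0,0]],"jaw":[0,0,30,50,50]}'
python3 -m inch '{"translation":[[0.05,-0.5,0.3],[0.05,-0.9,0.3],[0.05,-0.9,0.3],[0.05,-0.9,0.3]],"rot":[[0,0,0],[0,0,0],[0,0,0],[0,0,0]],"jaw":[50,50,50,50]}'
python3 - <<'E'
from h import *
s=r.read_state(); im=eyes.camera('wrist'); cv2.imwrite('pics/w2.png',im); import pickle; pickle.dump(s,open('w2.pkl','wb'))
cv2.imwrite('pics/top2.png',eyes.camera('top'))
E
```

```text
time: 8.25
ee_pos: [0.5351, -0.0906, 0.0798]
eef_rot: [0.726, 0.688, -0.001, -0.004]
ft_force: [-3.0, 0.3, 6.2]
width: 0.0007
time: 8.75
ee_pos: [0.5393, -0.1987, 0.1804]
eef_rot: [0.729, 0.685, -0.002, -0.003]
ft_force: [-0.2, 0.4, -0.2]
width: 0.0169
time: 9.15
ee_pos: [0.5436, -0.2903, 0.2095]
eef_rot: [0.73, 0.683, -0.002, -0.003]
ft_force: [0.8, 1.4, 0.1]
width: 0.0461
```

View pics/w2.png

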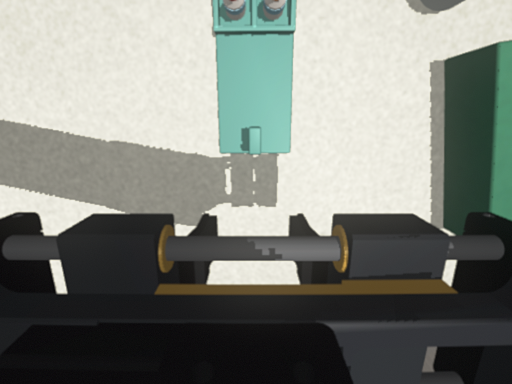

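The wrist view shows the fin at px x 250–260, rows 127–153, and the rear plate corners at (219,153) and (291,153).

```bash
python3 - <<'E'
from h import *
import pickle; s=pickle.load(open('w2.pkl','rb'));W=cam('wrist',s);im=cv2.imread('pics/w2.png')
h=cv2.cvtColor(im,cv2.COLOR_BGR2HSV);m=cv2.inRange(h,np.array((70,60,20)),np.array((98,255,255)));m[175:]=0
L=[];
for f,d in((np.min,-.5),(np.max,.5)):
    e=np.array([onz(W,(f(np.where(m[y])[0])+d,y),.008) for y in range(40,145)]);p=np.polyfit(e[:,1],e[:,0],1);L.append(p);print(p)
for cols in(range(223,245),range(266,288)):
    e=np.array([onz(W,(c,np.where(m[:,c])[0].max()+.5),.008) for c in cols]);print('rear',e.mean(0))
for y in(125,130,135,140,145,150):print(y,im[y,244:268,1].tolist())
for p in((249.5,150),(260.5,150),(255,127),(255,154)):print(p,onz(W,p,.062).round(4))
print(s['ee_pos'],Rot.from_quat(s['eef_rot']).as_matrix().round(3))
E
```

```text
[0.06330619 0.51626513]
[-0.2996207   0.81159725]
rear [ 0.51793908 -0.2599256   0.008     ]
rear [ 0.57454625 -0.26358493  0.008     ]
125 [194, 195, 197, 196, 197, 195, 193, 190, 190, 191, 191, 191, 192, 191, 192, 195, 197, 199, 199, 199, 200, 199, 199, 200]
130 [111, 112, 112, 109, 117, 157, 193, 205, 207, 209, 210, 212, 215, 217, 218, 205, 175, 182, 198, 200, 200, 200, 200, 200]
135 [113, 112, 113, 109, 115, 153, 188, 201, 203, 204, 206, 208, 211, 212, 214, 202, 174, 182, 198, 200, 199, 200, 200, 201]
140 [112, 113, 113, 110, 112, 148, 185, 198, 200, 201, 203, 205, 206, 207, 208, 198, 172, 182, 198, 200, 200, 200, 200, 201]
145 [113, 113, 112, 108, 110, 147, 185, 197, 197, 198, 199, 200, 201, 203, 203, 192, 168, 182, 198, 201, 200, 201, 200, 201]
150 [127, 127, 128, 124, 117, 144, 180, 194, 193, 193, 194, 194, 196, 197, 198, 187, 166, 183, 200, 201, 202, 203, 203, 203]
(249.5, 150) [ 0.5407 -0.2523  0.062 ]
(260.5, 150) [ 0.5529 -0.2531  0.062 ]
(255, 127) [ 0.5484 -0.2278  0.062 ]
(255, 154) [ 0.5465 -0.2572  0.062 ]
[ 0.54362012 -0.29025532  0.20948338] [[ 0.066  0.998 -0.007]
 [ 0.998 -0.066  0.002]
 [ 0.002 -0.007 -1.   ]]
```

```bash

python3 -m inch '{"translation":[[0.03,0.3,-0.4],[0.03,0.48,-0.8],[0.03,0.48,-1],[0.03,0.48,-1]],"rot":[[0,0,0],[0,0,0],[0,0,0],[0,0,0]],"jaw":[50,50,50,50]}'
python3 - <<'E'
from h import *
print(r.read_state()['ee_pos'])
E
```

```text
time: 9.65
ee_pos: [0.5456, -0.2361, 0.1065]
eef_rot: [0.727, 0.686, -0.002, -0.006]
ft_force: [-0.4, -0.4, -0.7]
width: 0.0501
[ 0.54561461 -0.23605187  0.10650744]
```

```bash

python3 -m inch '{"translation":[[0.015,-0.065,-0.3],[0.015,-0.065,-0.55],[0.015,-0.065,-0.7],[0.015,-0.065,-0.76],[0.015,-0.065,-0.76]],"rot":[[0,0,0],[0,0,0],[0,0,0],[0,0,0],[0,0,0]],"jaw":[50,50,50,50,50]}'
python3 -m inch '{"translation":[[0,0,0],[0,0,0],[0,0,0],[0,0,0],[0,0,0],[0,0,0],[0,0,0],[0,0,0]],"rot":[[0,0,0],[0,0,0],[0,0,0],[0,0,0],[0,0,0],[0,0,0],[0,0,0],[0,0,0]],"jaw":[10,10,10,10,10,10,10,10]}' 20
```

```text
time: 10.15
ee_pos: [0.5474, -0.2424, 0.0309]
eef_rot: [0.727, 0.686, -0.002, -0.006]
ft_force: [0.2, 0.0, 0.7]
width: 0.0501
time: 10.95
ee_pos: [0.5478, -0.2425, 0.0313]
eef_rot: [0.727, 0.686, -0.002, -0.006]
ft_force: [-0.3, 0.5, 4.2]
width: 0.014
```

Gripped at 14 mm. Now I rotate and shift the tray to line it up with the bridge axis, staying short of it.

```bash

python3 -m inch '{"translation":[[-0.02,0.01,0],[-0.04,0.02,0],[-0.06,0.03,0],[-0.08,0.04,0],[-0.1,0.05,0],[-0.12,0.05,0],[-0.14,0.06,0],[-0.16,0.07,0],[-0.16,0.07,0],[-0.16,0.07,0]],"rot":[[0,0,0.015],[0,0,0.03],[0,0,0.05],[0,0,0.07],[0,0,0.09],[0,0,0.11],[0,0,0.125],[0,0,0.135],[0,0,0.135],[0,0,0.135]],"jaw":[10,10,10,10,10,10,10,10,10,10]}'
python3 - <<'E'
from h import *
import pickle
s=r.read_state(); pickle.dump(s,open('w3.pkl','wb'))
t=eyes.camera('top');cv2.imwrite('pics/top3.png',t);cv2.imwrite('pics/w3.png',eyes.camera('wrist'))
print(s['ee_pos'],s['ft_force'],s['torque'],Rot.from_quat(s['eef_rot']).as_matrix().round(3))
a=cv2.resize(t[170:330,140:420],(700,400),interpolation=cv2.INTER_CUBIC)
cv2.imwrite('pics/c3.png',cv2.convertScaleAbs(a,alpha=1.6))
E
```

```text
time: 11.95
ee_pos: [0.5314, -0.2353, 0.0313]
eef_rot: [0.677, 0.736, -0.003, -0.006]
ft_force: [-0.2, 1.0, 2.6]
width: 0.0139
[ 0.5314252  -0.23533862  0.03131907] [-0.19591191  0.95066274  2.63663629] [-0.10359888 -0.40371482 -0.13534453] [[-0.083  0.996 -0.012]
 [ 0.997  0.083  0.004]
 [ 0.005 -0.012 -1.   ]]
```

View pics/c3.png

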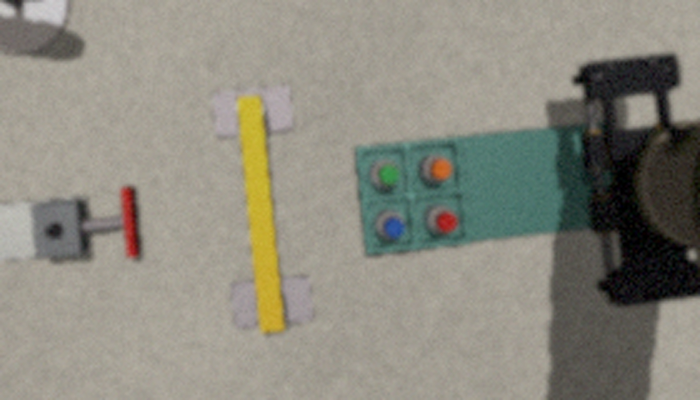

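View pics/w3.png

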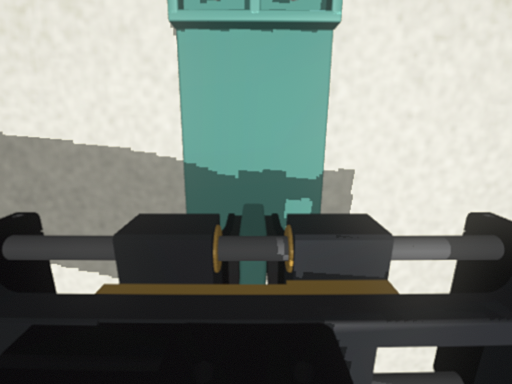

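Top view: the tray sits squarely short of the bar, front edge (357,148)–(365,255) in the crop, and the stop's red face is ahead of it near (137,220). The wrist view shows the fin between the pads. Checking the alignment numerically.

```bash
python3 - <<'E'
from h import *
C=cam('top');S=cam('scene')
O=np.array([.5077,.0633]);ex=np.array([1,.0805]);ex/=np.linalg.norm(ex);ey=np.array([-ex[1],ex[0]])
B=lambda p:np.round([1e3*(p[:2]-O)@ex,1e3*(p[:2]-O)@ey],1)
im=cv2.imread('pics/top3.png');
R={'a':((105,120,60),(128,255,255)),'b':((50,120,60),(75,255,255)),'c':((0,150,60),(6,255,255)),'o':((7,150,90),(17,255,255))}
for k,v in R.items():
    b=[b for b in blobs(im,*v) if 275<b[1][0]<340 and 215<b[1][1]<275][0];print(k,B(onz(C,b[1],.068)))
h=cv2.cvtColor(im,cv2.COLOR_BGR2HSV);m=cv2.inRange(h,np.array((70,60,20)),np.array((98,255,255)));m[:200]=0;m[290:]=0
for f,d in((np.min,-.5),(np.max,.5)):
    e=np.array([B(onz(C,(c,f(np.where(m[:,c])[0])+d),.008)) for c in range(330,366)]);print('edge',np.polyfit(e[:,1],e[:,0],1),e.mean(0))
e=np.array([B(onz(C,(np.where(m[y,250:360])[0].min()+249.5,y),.015)) for y in range(232,270)]);print('front',np.polyfit(e[:,0],e[:,1],1),e.mean(0))
# feet: bright pinkish regions, from diff to bench via saturation
g=cv2.cvtColor(im,cv2.COLOR_BGR2HSV)
s=np.load if 0 else None
mr=blobs(im,(0,120,50),(8,255,255))[0][3]
e=np.array([B(onz(C,(mr[mr[:,1]==y,0].max()+.5,y),.039)) for y in range(248,270)]);print('stop',np.polyfit(e[:,0],e[:,1],1),e.mean(0))
# bar line refit: left/right edges at z=.09
my=blobs(im,(20,120,60),(34,255,255))[0][3]
for f,d in((np.min,-.5),(np.max,.5)):
    e=np.array([B(onz(C,(f(my[my[:,1]==y,0])+d,y),.09)) for y in range(213,299)]);print('bar',np.polyfit(e[:,0],e[:,1],1),e.mean(0))
E
```

```text
a [ -24.1 -107.1]
b [  20.  -107.6]
c [ -23.4 -150.7]
o [  19.8 -150.8]
edge [-1.45259640e-03  4.16907489e+01] [  42.03055556 -233.93055556]
edge [-3.42459231e-03 -4.82551604e+01] [ -47.48888889 -223.75555556]
front [ 2.62076718e-03 -8.63341434e+01] [ -4.04210526 -86.34473684]
stop [-1.79289958e-02  1.09544739e+02] [  0.21363636 109.54090909]
bar [-3.85231591e-04  1.03584558e+01] [ 0.82093023 10.35813953]
bar [ 9.86292888e-05 -9.05686309e+00] [-1.15232558 -9.05697674]
```

```bash

python3 -m inch '{"translation":[[0.015,0.05,0],[0.01,0.12,0],[0.005,0.2,0],[0,0.28,0],[-0.01,0.36,0],[-0.015,0.44,0],[-0.02,0.52,0],[-0.03,0.6,0],[-0.035,0.68,0],[-0.04,0.76,0],[-0.045,0.84,0],[-0.055,0.92,0],[-0.06,0.98,0],[-0.06,1,0],[-0.06,1,0]],"rot":[[0,0,0],[0,0,0],[0,0,0],[0,0,0],[0,0,0],[0,0,0],[0,0,0],[0,0,0],[0,0,0],[0,0,0],[0,0,0],[0,0,0],[0,0,0],[0,0,0],[0,0,0]],"jaw":[10,10,10,10,10,10,10,10,10,10,10,10,10,10,10]}'
python3 - <<'E'
from h import *
t=eyes.camera('top');cv2.imwrite('pics/top4.png',t);s=r.read_state();print(s['ee_pos'],s['ft_force'],s['torque'],Rot.from_quat(s['eef_rot']).as_matrix().round(3)[0])
C=cam('top');O=np.array([.5077,.0633]);ex=np.array([1,.0805]);ex/=np.linalg.norm(ex);ey=np.array([-ex[1],ex[0]])
B=lambda p:np.round([1e3*(p[:2]-O)@ex,1e3*(p[:2]-O)@ey],1)
print('tcp',B(s['ee_pos']))
h=cv2.cvtColor(t,cv2.COLOR_BGR2HSV);m=cv2.inRange(h,np.array((70,60,20)),np.array((98,255,255)));m[:200]=0;m[290:]=0
for f,d in((np.min,-.5),(np.max,.5)):
    e=np.array([B(onz(C,(c,f(np.where(m[:,c])[0])+d),.008)) for c in range(285,320)]);print('edge',np.polyfit(e[:,1],e[:,0],1),e.mean(0))
E
```

```text
time: 13.55
ee_pos: [0.5255, -0.1344, 0.0313]
eef_rot: [0.677, 0.736, -0.002, -0.006]
ft_force: [-0.4, 1.2, 3.6]
width: 0.0134
[ 0.52551234 -0.13447063  0.03130683] [0.0268143  1.35086947 3.58018136] [ 0.19901774 -0.41736835 -0.12213832] [-0.084  0.996 -0.012]
tcp [   1.9 -198.6]
edge [-1.29670227e-02  4.20766933e+01] [  43.78285714 -131.57714286]
edge [ 8.74970119e-03 -4.48073971e+01] [ -45.87428571 -121.93428571]
```

```bash

python3 -m inch '{"translation":[[-0.005,0.06,0],[-0.01,0.13,0],[-0.015,0.2,0],[-0.02,0.27,0],[-0.03,0.34,0],[-0.035,0.41,0],[-0.04,0.48,0],[-0.045,0.55,0],[-0.05,0.62,0],[-0.055,0.68,0],[-0.06,0.73,0],[-0.06,0.76,0]],"rot":[[0,0,0],[0,0,0],[0,0,0],[0,0,0],[0,0,0],[0,0,0],[0,0,0],[0,0,0],[0,0,0],[0,0,0],[0,0,0],[0,0,0]],"jaw":[10,10,10,10,10,10,10,10,10,10,10,10]}'
python3 -m inch '{"translation":[[0,0.01,0],[0,0.02,0],[0,0.03,0]],"rot":[[0,0,0],[0,0,0],[0,0,0]],"jaw":[10,10,10]}'
```

```text
time: 14.8
ee_pos: [0.5194, -0.0579, 0.0313]
eef_rot: [0.677, 0.736, -0.002, -0.006]
ft_force: [0.8, -4.4, 2.4]
width: 0.0142
time: 15.1
ee_pos: [0.5194, -0.0552, 0.0313]
eef_rot: [0.677, 0.736, -0.002, -0.006]
ft_force: [-0.2, -3.8, 2.9]
width: 0.014
```

Sliding friction reads about 4 N. I'm creeping on in short steps and watching for a rise.

```bash

for k in 1; do
python3 -m inch '{"translation":[[-0.002,0.01,0],[-0.003,0.02,0],[-0.004,0.03,0],[-0.004,0.04,0]],"rot":[[0,0,0],[0,0,0],[0,0,0],[0,0,0]],"jaw":[10,10,10,10]}' | grep -E 'pos|force'
python3 -m inch '{"translation":[[-0.001,0.01,0],[-0.002,0.02,0]],"rot":[[0,0,0],[0,0,0]],"jaw":[10,10]}' | grep -E 'pos|force'
python3 -m inch '{"translation":[[-0.001,0.01,0],[-0.002,0.02,0]],"rot":[[0,0,0],[0,0,0]],"jaw":[10,10]}'| grep -E 'pos|force'
done
```

```text
ee_pos: [0.519, -0.0512, 0.0313]
ft_force: [-0.4, -3.9, 3.9]
ee_pos: [0.5188, -0.0491, 0.0313]
ft_force: [0.8, -4.4, 2.3]
ee_pos: [0.5186, -0.047, 0.0313]
ft_force: [0.4, -4.1, 3.5]
```

```bash

python3 -m inch '{"translation":[[-0.001,0.01,0],[-0.001,0.015,0]],"rot":[[0,0,0],[0,0,0]],"jaw":[10,10]}' | grep -E 'pos|force'
python3 -m inch '{"translation":[[-0.001,0.01,0],[-0.001,0.015,0]],"rot":[[0,0,0],[0,0,0]],"jaw":[10,10]}'| grep -E 'pos|force'
```

```text
ee_pos: [0.5185, -0.0453, 0.0313]
ft_force: [-0.1, -4.2, 2.6]
ee_pos: [0.5183, -0.0437, 0.0313]
ft_force: [-0.2, -5.2, 2.5]
```

```bash

python3 -m inch '{"translation":[[-0.001,0.01,0],[-0.001,0.015,0]],"rot":[[0,0,0],[0,0,0]],"jaw":[10,10]}' | grep -E 'pos|force'
```

```text
ee_pos: [0.5182, -0.0421, 0.0313]
ft_force: [0.8, -4.2, 3.0]
```

```bash

python3 -m inch '{"translation":[[-0.001,0.01,0],[-0.001,0.015,0]],"rot":[[0,0,0],[0,0,0]],"jaw":[10,10]}' | grep -E 'pos|force'
```

```text
ee_pos: [0.5181, -0.0404, 0.0313]
ft_force: [0.4, -4.2, 4.0]
```

```bash

python3 -m inch '{"translation":[[-0.001,0.01,0],[-0.001,0.015,0]],"rot":[[0,0,0],[0,0,0]],"jaw":[10,10]}' | grep -E 'pos|force'
```

```text
ee_pos: [0.5179, -0.0388, 0.0313]
ft_force: [-0.5, -4.7, 4.1]
```

```bash

python3 -m inch '{"translation":[[-0.001,0.01,0],[-0.001,0.015,0]],"rot":[[0,0,0],[0,0,0]],"jaw":[10,10]}' | grep -E 'pos|force'
```

```text
ee_pos: [0.5179, -0.0378, 0.0313]
ft_force: [0.1, -7.2, 3.5]
```

```bash

python3 -m inch '{"translation":[[-0.001,0.01,0],[-0.001,0.015,0]],"rot":[[0,0,0],[0,0,0]],"jaw":[10,10]}' | grep -E 'pos|force'
python3 - <<'E'
from h import *
t=eyes.camera('top');cv2.imwrite('pics/top5.png',t)
a=cv2.resize(t[170:330,140:420],(700,400),interpolation=cv2.INTER_CUBIC)
cv2.imwrite('pics/c5.png',cv2.convertScaleAbs(a,alpha=1.6))
E
```

```text
ee_pos: [0.5179, -0.0374, 0.0313]
ft_force: [0.2, -8.5, 2.6]
```

View pics/c5.png

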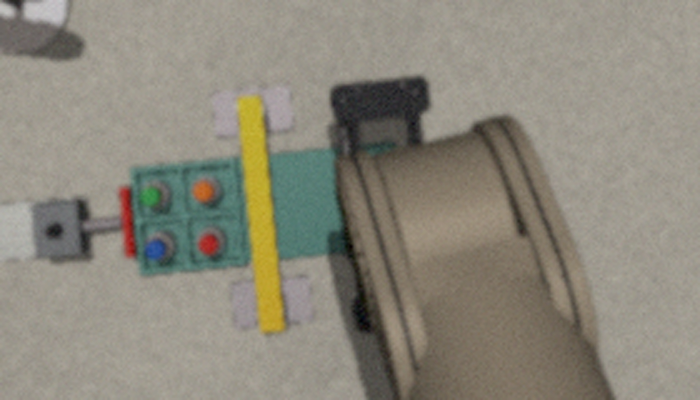

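Contact: the tray front meets the red plate at crop (134,220), straight under the bar, and the force has risen from 4 to 8.5 N. I'll add about 2 N.

```bash

python3 -m inch '{"translation":[[-0.001,0.01,0],[-0.002,0.02,0]],"rot":[[0,0,0],[0,0,0]],"jaw":[10,10]}' | grep -E 'pos|force'
```

```text
ee_pos: [0.5178, -0.0368, 0.0313]
ft_force: [1.5, -10.6, 2.8]
```

The stop is now pressed with about 6.4 N (10.6 total less ~4.2 friction). Releasing, then rising straight up.

```bash

python3 -m inch '{"translation":[[-0.001,0.013,0],[-0.001,0.013,0],[0,0,0],[0,0,0],[0,0,0]],"rot":[[0,0,0],[0,0,0],[0,0,0],[0,0,0],[0,0,0]],"jaw":[40,40,40,40,40]}'
python3 -m inch '{"translation":[[0,0,0.1],[0,0,0.3],[0,0,0.6],[0,-0.1,0.9],[0,-0.5,1],[0,-1,1],[0,-1,1]],"rot":[[0,0,0],[0,0,0],[0,0,0],[0,0,0],[0,0,0],[0,0,0],[0,0,0]],"jaw":[40,40,40,40,40,40,40]}'
python3 -m inch '{"translation":[[0,-0.5,0.3],[0,-1,0.6],[0,-1,0.6],[0,-1,0.6]],"rot":[[0,0,0],[0,0,0],[0,0,0],[0,0,0]],"jaw":[40,40,40,40]}'
python3 - <<'E'
from h import *
import pickle
s=r.read_state();pickle.dump(s,open('w6.pkl','wb'))
im={n:eyes.camera(n) for n in('top','scene','wrist')}
for n in im:cv2.imwrite(f'pics/{n}6.png',im[n])
a=cv2.resize(im['top'][170:330,140:420],(700,400),interpolation=cv2.INTER_CUBIC)
b=cv2.resize(im['scene'][90:290,130:380],(0,0),fx=1,fy=1) if 0 else im['scene'][90:290,130:380]
c=np.zeros((600,700,3),np.uint8);c[:400]=cv2.convertScaleAbs(a,alpha=1.6);c[400:,:250]=b;c[400:,260:]=im['wrist'][:200,36:476]
cv2.imwrite('pics/c6.png',c)
C=cam('top');O=np.array([.5077,.0633]);ex=np.array([1,.0805]);ex/=np.linalg.norm(ex);ey=np.array([-ex[1],ex[0]])
B=lambda p:np.round([1e3*(p[:2]-O)@ex,1e3*(p[:2]-O)@ey],1)
t=im['top'];h=cv2.cvtColor(t,cv2.COLOR_BGR2HSV);m=cv2.inRange(h,np.array((70,60,20)),np.array((98,255,255)));m[:200]=0;m[290:]=0
for f,d in((np.min,-.5),(np.max,.5)):
    e=np.array([B(onz(C,(c,f(np.where(m[:,c])[0])+d),.008)) for c in range(252,285)]);print('edge',np.polyfit(e[:,1],e[:,0],1),e.mean(0))
R={'a':((105,120,60),(128,255,255)),'b':((50,120,60),(75,255,255)),'c':((0,150,60),(6,255,255)),'o':((7,150,90),(17,255,255))}
S=cam('scene')
for k,v in R.items():
    p=[b for b in blobs(t,*v) if 195<b[1][0]<240 and 230<b[1][1]<290 and b[0]<60];q=[b for b in blobs(im['scene'],*v) if 200<b[1][0]<290 and 120<b[1][1]<220 and b[0]<60]
    print(k,[(x[0],x[1],B(onz(C,x[1],.068))) for x in p],[(x[0],x[1]) for x in q], tri([ray(C,p[0][1]),ray(S,q[0][1])]).round(4) if p and q else '')
mr=blobs(t,(0,120,50),(8,255,255))[0][3]
e=np.array([B(onz(C,(mr[mr[:,1]==y,0].min()-.5,y),.039)) for y in range(248,270)]);print('stop back',e.mean(0))
t0=cv2.imread('pics/top0.png');mr=blobs(t0,(0,120,50),(8,255,255))[0][3];e=np.array([B(onz(C,(mr[mr[:,1]==y,0].min()-.5,y),.039)) for y in range(248,270)]);print('stop back0',e.mean(0))
E
```

```text
time: 18.05
ee_pos: [0.5177, -0.0366, 0.0312]
eef_rot: [0.677, 0.736, -0.004, -0.005]
ft_force: [0.5, -0.0, 0.3]
width: 0.0386
time: 18.75
ee_pos: [0.517, -0.1442, 0.1322]
eef_rot: [0.681, 0.733, -0.005, -0.004]
ft_force: [-0.5, 0.4, 0.3]
width: 0.0399
time: 19.15
ee_pos: [0.517, -0.2482, 0.1944]
eef_rot: [0.683, 0.731, -0.004, -0.002]
ft_force: [-0.7, 0.4, 0.8]
width: 0.0399
edge [3.25900376e-03 4.42966780e+01] [ 44.11515152 -55.7       ]
edge [ 1.01740737e-02 -4.45664845e+01] [-45.03939394 -46.48181818]
a [(43, array([201.77, 269.72]), array([-22.3,  90.5]))] [(22, array([248.27, 134.18]))] [0.4785 0.1531 0.0638]
b [(37, array([199.84, 248.62]), array([21.2, 90.3]))] [(19, array([260.11, 143.58]))] [0.5221 0.1565 0.0641]
c [(37, array([223.32, 267.49]), array([-22.1,  45.8]))] [(43, array([261.26, 141.02])), (20, array([236. , 143.5]))] [0.5077 0.1295 0.0873]
o [(35, array([221.4 , 246.31]), array([21.5, 45.5]))] [(24, array([247.88, 153.21]))] [0.5261 0.1116 0.0654]
stop back [  1.18181818 119.44545455]
stop back0 [  1.11818182 118.76818182]
```

View pics/c6.png

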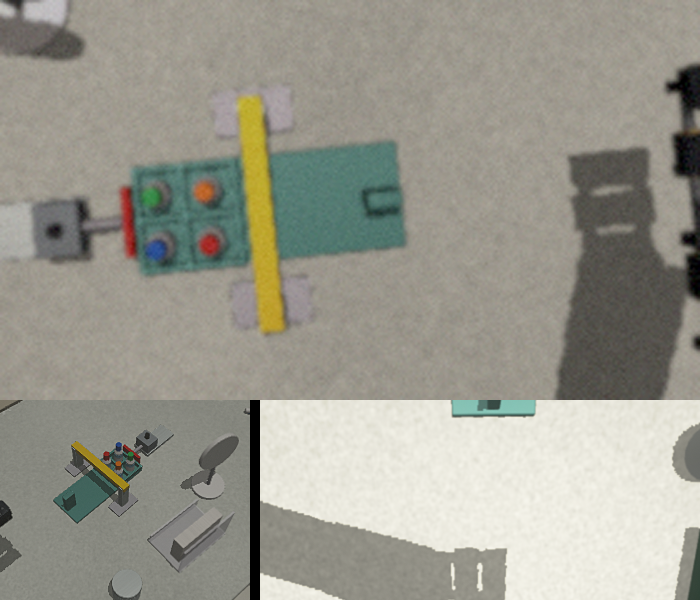

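The final view shows the tray squarely under the bar with its front against the red plate, which is still deflected about 0.7 mm. The caps are level, the bystanders are unmoved and the gripper is clear.

```bash
python3 -c "
from bench import r
print(r.close_job())"
```

```text
the job is handed in; nothing more can be done
None
```

The job is done and handed in at about 19 s. The bottles are home, and the tray rests under the bridge with its front edge against the red stop.

- **Bottles:** The blue bottle stood about 11 mm proud. It slid down at 5 N and I pressed it onto its floor at about 9 N. A light press of 6–8 N showed the green and red ones were already home.
- **Tray:** I pinched the fin, turned the tray about 8° to line it up with the bridge, and slid it along the cart top without lifting it. The push force stayed at about 4 N all the way under the bar, with no sign of touching it.
- **Stop:** Force rose from about 4 N to 10.6 N total, so I estimate about 6.4 N on the stop itself. I then let go and backed off.

**Last checks:**
- The tray was within about 0.5 mm of centre and 0.5° of square.
- The cap-top colour patches of blue, green and orange agreed within 2 mm. I got no valid final height for red, because my script matched it to the red stop plate; its press had shown it home.
- The stop plate still showed about 0.7 mm of deflection, which is below the roughly 1.8 mm I pressed it to. That fits a small spring-back on release, but it is near the limit of what the camera can resolve.
- The jar, mirror and stand looked unmoved in the pictures. I did not measure them.

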